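Clear the sorting board and turn out the castings

ROBOT

A 7-joint arm with a two-finger parallel gripper is mounted at the origin on the work surface. World frame = base frame: x ahead of the robot, y to its left, z up, the work surface at z = 0. Lengths are in m, angles in rad, forces in N, time in s.
With the tool pointing down it reaches from about 0.4 to 0.9 m from the base axis. Payload 5.5 kg.
Tool frame: the origin (TCP) lies midway between the tips of the shut fingers; the grasp point (between the pads) lies 19 mm behind it (manip.grip_depth is the distance from the TCP to the grasp point, in m); z points along the fingers, y is the line along which they close (so a half turn about z gives the same grasp; the last joint's range is limited). The gripper opens to 92 mm and grips with 3 to 60 N. Pads are 19 mm wide; open, the fingers measure 130 mm over their backs; the gripper's body (75 mm by 190 mm) begins 47 mm behind the grasp point.
Start: joints at [1.475, 0.501, -0.427, 1.55, 0.221, 1.138, -0.21], TCP at [0.228, -0.609, 0.227] pointing down, gripper open.
Joint ranges: [-2.88, 2.88], [-0.31, 2.03], [-1.54, 1.56], [0.2, 2.42], [-1.41, 4.55], [0.19, 2.02], [-2.57, 2.57]. Speed limits (rad/s): [2.57, 2.57, 3.14, 3.14, 3.14, 3.14, 3.14].

INTERFACE

Orientations are given as a unit quaternion [x, y, z, w].
In Python, from bench import manip, effector, viewer gives the robot as it stands. Calls block until the motion is done:
- manip.move_pose(position, orientation): joint-space move of the TCP to a pose.
- manip.servo_line(position, ori=None, vel=0.15): straight line of the TCP; ori=None keeps the orientation; vel is the mean speed in m/s.
- manip.movej(angles): joint-space move.
- effector.open_jaws() and effector.close(f_grip=None): open the fingers fully, or close them until they stop; f_grip is the grip in N (None keeps the last).
- manip.sleep(seconds).
- manip.solve_ik(position, orientation): joint angles nearest the present ones, or None.
- viewer.get_image(name): name is "scene" or "top"; returns the picture (384x512x3 uint8, red, green, blue); there is no depth.
- viewer.get_calibration(name): a dict with "vfov" (degrees; the focal length in pixels is half the picture's height over the tangent of half this angle, whatever the lens; pixels are square), "cx", "cy" (the principal point, pixels), "eye" and "attitude" of the camera in the world. Camera axes: x right, y down, z forward; pixel columns grow to the right and rows downward; lengths in m; the calibration is good to about 2 mm. A picture is of the moment at which its call begins. get_calibration takes no time and is no camera call.
A pose or a line that the arm cannot do raises manip.PlanningError and nothing moves.
- manip.hand_in(): hands the job in; it is judged then, once.
Readings, each from a call of its own:
- manip.current_clock(): time.
- manip.current_q(): joint angles.
- manip.current_joint_velocities(): joint speeds.
- manip.current_tau(): joint torques, N m.
- manip.current_tool_pos(): TCP position.
- manip.current_tcp_rot(): TCP orientation.
- manip.current_force(): force on the tool from outside, world axes, zero at the start.
- manip.current_wrist_torque(): the same for the moment, N m.
- manip.current_finger_gap(): finger opening in m.
- manip.current_gripper_force(): force on a finger pad.
Only numpy, scipy, OpenCV 4.12 (cv2) and the standard library are available. Lean on these libraries where they do the work, as an engineer would, in place of code of your own. Each camera call takes 0.05 s, during which the arm holds its last target. There are 200 camera calls.

TASK

Clear the goldsmith's sorting board: with the scraper block held in the gripper, wipe all the loose brass chips off the white plate over its open edge into the blue tray (do not pick chips off the plate with the fingers; one that strays onto the bench may be picked up and dropped in the tray), and stand the scraper back upright on its black rest. Only when all the chips are in the tray, tip the castings out of both copper pots onto the clean plate, tipping each well over with its mouth above the plate (do not fish them out with the fingers), and stand each empty pot upright again in the middle of the green coaster it came from. In the end all castings lie on the plate and all chips in the tray; leave the jar, the hammer and the cup where they are.

Things in the scene. Friction and masses are not known exactly. Their poses are not given: they have to be found in the camera images.
- plate (a point): point on the white plate's upper face, 40 mm above the bench, with the axes of the fixed wooden sorting board (z up). The plate spans x -90 to +90 mm and y -106 to +90 mm from here. Wooden rims, 12 mm thick and 16 mm above the plate, stand at both x sides and the -y end; the +y end (y = +90) is open, a straight drop into the blue tray
- tray (a point): centre of the floor of the blue catch tray fixed to the board's open +y end, 5 mm above the bench. Inside 192 mm (x) by 114 mm (y, from the plate's edge at -57 to +57 mm from this point); walls 6 mm thick, tops 46 mm above the bench (6 mm above the plate)
- scraper: scraper block, 200 g nominal: red plastic foot 112 mm (x) by 22 mm (y) by 16 mm high, with a dark wooden grip ridge 90 mm (x) by 18 mm (y) on it up to 58 mm above the underside. Origin at the centre of the underside, z up. Starts standing upright on its rest, ends like that
- rest: thin black rubber mat fixed to the bench, 140 (x) by 60 (y) by 4 mm thick, the scraper's place. Origin at the centre of its underside
- pot0: open square copper pot, 62 by 62 mm outside, 72 mm high, walls and floor 3 mm thick, 220 g nominal, no handle. Origin at the centre of the underside, z towards the mouth. Starts upright on coaster0 with casting0 and sometimes casting1 inside
- pot0_rim (a point): centre of the mouth of pot0, 72 mm along z from its underside
- coaster0: square green plastic coaster fixed to the bench, 96 by 96 by 4 mm thick, the place of pot0. Origin at the centre of its underside
- pot1: open square copper pot, 62 by 62 mm outside, 72 mm high, walls and floor 3 mm thick, 220 g nominal, no handle. Origin at the centre of the underside, z towards the mouth. Starts upright on coaster1 with casting2 and sometimes casting3 and casting4 inside
- pot1_rim (a point): centre of the mouth of pot1, 72 mm along z from its underside
- coaster1: square green plastic coaster fixed to the bench, 96 by 96 by 4 mm thick, the place of pot1. Origin at the centre of its underside
- casting0: silvery casting with a round blue boss, 20 by 15 by 10 mm, 25 g, origin at its centre; starts in pot0; 3 to 5 castings are there in all, at least one in each pot
- casting1: silvery casting with a round blue boss, 20 by 15 by 10 mm, 25 g, origin at its centre; starts in pot0; 3 to 5 castings are there in all, at least one in each pot
- casting2: silvery casting with a round blue boss, 20 by 15 by 10 mm, 25 g, origin at its centre; starts in pot1; 3 to 5 castings are there in all, at least one in each pot
- casting3: silvery casting with a round blue boss, 20 by 15 by 10 mm, 25 g, origin at its centre; starts in pot1; 3 to 5 castings are there in all, at least one in each pot
- casting4: silvery casting with a round blue boss, 20 by 15 by 10 mm, 25 g, origin at its centre; starts in pot1; 3 to 5 castings are there in all, at least one in each pot
- chip0: loose brass chip, 14 by 10 by 8 mm, 12 g, origin at its centre; starts flat on the plate, 3 to 6 of them are there
- chip1: loose brass chip, 12 by 12 by 8 mm, 12 g, origin at its centre; starts flat on the plate, 3 to 6 of them are there
- chip2: loose brass chip, 16 by 10 by 8 mm, 12 g, origin at its centre; starts flat on the plate, 3 to 6 of them are there
- chip3: loose brass chip, 18 by 10 by 8 mm, 12 g, origin at its centre; starts flat on the plate, 3 to 6 of them are there
- chip4: loose brass chip, 13 by 11 by 8 mm, 12 g, origin at its centre; starts flat on the plate, 3 to 6 of them are there
- chip5: loose brass chip, 15 by 12 by 8 mm, 12 g, origin at its centre; starts flat on the plate, 3 to 6 of them are there
- jar: amber glass jar with a black lid, 52 mm across, 75 mm high, standing; bystander, leave alone. Origin at the centre of its underside
- hammer: small hammer lying on the bench, 200 mm long along its x axis; bystander, leave alone
- cup: blue ceramic cup, 60 mm across, 60 mm high, standing; bystander, leave alone. Origin at the centre of its underside

How it is judged:
On the way, in this order (a step that is already met when the one before it is completed fails the run):
1. the scraper is held by the gripper with its foot down on the plate (within 6 mm) (contact force between the fingers and scraper above 1 N and x of scraper in the frame of plate between -0.1 and 0.1 m and y of scraper in the frame of plate between -0.12 and 0.11 m and z of scraper in the frame of plate between -0.004 and 0.006 m and angle between scraper's own z axis and vertical below 0.5 rad), for 0.2 s.
2. every brass chip lies in the blue tray, while the castings are still in the pot (x of chip0 in the frame of plate between -0.1 and 0.1 m and y of chip0 in the frame of plate between 0.088 and 0.21 m and z of chip0 in the frame of plate between -0.04 and -0.002 m and x of chip1 in the frame of plate between -0.1 and 0.1 m and y of chip1 in the frame of plate between 0.088 and 0.21 m and z of chip1 in the frame of plate between -0.04 and -0.002 m and x of chip2 in the frame of plate between -0.1 and 0.1 m and y of chip2 in the frame of plate between 0.088 and 0.21 m and z of chip2 in the frame of plate between -0.04 and -0.002 m and x of chip3 in the frame of plate between -0.1 and 0.1 m and y of chip3 in the frame of plate between 0.088 and 0.21 m and z of chip3 in the frame of plate between -0.04 and -0.002 m and x of chip4 in the frame of plate between -0.1 and 0.1 m and y of chip4 in the frame of plate between 0.088 and 0.21 m and z of chip4 in the frame of plate between -0.04 and -0.002 m and x of chip5 in the frame of plate between -0.1 and 0.1 m and y of chip5 in the frame of plate between 0.088 and 0.21 m and z of chip5 in the frame of plate between -0.04 and -0.002 m and x of casting0 in the frame of pot0 between -0.031 and 0.031 m and y of casting0 in the frame of pot0 between -0.031 and 0.031 m and z of casting0 in the frame of pot0 between 0 and 0.072 m and x of casting1 in the frame of pot0 between -0.031 and 0.031 m and y of casting1 in the frame of pot0 between -0.031 and 0.031 m and z of casting1 in the frame of pot0 between 0 and 0.072 m and x of casting2 in the frame of pot1 between -0.031 and 0.031 m and y of casting2 in the frame of pot1 between -0.031 and 0.031 m and z of casting2 in the frame of pot1 between 0 and 0.072 m and x of casting3 in the frame of pot1 between -0.031 and 0.031 m and y of casting3 in the frame of pot1 between -0.031 and 0.031 m and z of casting3 in the frame of pot1 between 0 and 0.072 m and x of casting4 in the frame of pot1 between -0.031 and 0.031 m and y of casting4 in the frame of pot1 between -0.031 and 0.031 m and z of casting4 in the frame of pot1 between 0 and 0.072 m), for 0.3 s.
3. one of the pots is tipped by 75 degrees or more with its mouth over the plate, the chips being in the tray (x of chip0 in the frame of plate between -0.1 and 0.1 m and y of chip0 in the frame of plate between 0.088 and 0.21 m and z of chip0 in the frame of plate between -0.04 and -0.002 m and x of chip1 in the frame of plate between -0.1 and 0.1 m and y of chip1 in the frame of plate between 0.088 and 0.21 m and z of chip1 in the frame of plate between -0.04 and -0.002 m and x of chip2 in the frame of plate between -0.1 and 0.1 m and y of chip2 in the frame of plate between 0.088 and 0.21 m and z of chip2 in the frame of plate between -0.04 and -0.002 m and x of chip3 in the frame of plate between -0.1 and 0.1 m and y of chip3 in the frame of plate between 0.088 and 0.21 m and z of chip3 in the frame of plate between -0.04 and -0.002 m and x of chip4 in the frame of plate between -0.1 and 0.1 m and y of chip4 in the frame of plate between 0.088 and 0.21 m and z of chip4 in the frame of plate between -0.04 and -0.002 m and x of chip5 in the frame of plate between -0.1 and 0.1 m and y of chip5 in the frame of plate between 0.088 and 0.21 m and z of chip5 in the frame of plate between -0.04 and -0.002 m and ((angle between pot0's own z axis and vertical above 1.3 rad and x of pot0_rim in the frame of plate between -0.11 and 0.11 m and y of pot0_rim in the frame of plate between -0.13 and 0.11 m and z of pot0_rim in the frame of plate above 0 m) or (angle between pot1's own z axis and vertical above 1.3 rad and x of pot1_rim in the frame of plate between -0.11 and 0.11 m and y of pot1_rim in the frame of plate between -0.13 and 0.11 m and z of pot1_rim in the frame of plate above 0 m))), for 0.1 s.
At the end, for the whole second after the job is handed in: All chips lie in the blue tray below the level of the plate; all castings rest on the plate; each pot stands upright (within 0.1 rad) on its own coaster within 25 mm of its centre; the scraper stands upright (within 0.1 rad) on the rest within 30 mm of its centre; all are at rest (under 0.02 m/s) (x of chip0 in the frame of plate between -0.1 and 0.1 m and y of chip0 in the frame of plate between 0.088 and 0.21 m and z of chip0 in the frame of plate between -0.04 and -0.002 m and x of chip1 in the frame of plate between -0.1 and 0.1 m and y of chip1 in the frame of plate between 0.088 and 0.21 m and z of chip1 in the frame of plate between -0.04 and -0.002 m and x of chip2 in the frame of plate between -0.1 and 0.1 m and y of chip2 in the frame of plate between 0.088 and 0.21 m and z of chip2 in the frame of plate between -0.04 and -0.002 m and x of chip3 in the frame of plate between -0.1 and 0.1 m and y of chip3 in the frame of plate between 0.088 and 0.21 m and z of chip3 in the frame of plate between -0.04 and -0.002 m and x of chip4 in the frame of plate between -0.1 and 0.1 m and y of chip4 in the frame of plate between 0.088 and 0.21 m and z of chip4 in the frame of plate between -0.04 and -0.002 m and x of chip5 in the frame of plate between -0.1 and 0.1 m and y of chip5 in the frame of plate between 0.088 and 0.21 m and z of chip5 in the frame of plate between -0.04 and -0.002 m and x of casting0 in the frame of plate between -0.092 and 0.092 m and y of casting0 in the frame of plate between -0.11 and 0.092 m and z of casting0 in the frame of plate between 0 and 0.035 m and x of casting1 in the frame of plate between -0.092 and 0.092 m and y of casting1 in the frame of plate between -0.11 and 0.092 m and z of casting1 in the frame of plate between 0 and 0.035 m and x of casting2 in the frame of plate between -0.092 and 0.092 m and y of casting2 in the frame of plate between -0.11 and 0.092 m and z of casting2 in the frame of plate between 0 and 0.035 m and x of casting3 in the frame of plate between -0.092 and 0.092 m and y of casting3 in the frame of plate between -0.11 and 0.092 m and z of casting3 in the frame of plate between 0 and 0.035 m and x of casting4 in the frame of plate between -0.092 and 0.092 m and y of casting4 in the frame of plate between -0.11 and 0.092 m and z of casting4 in the frame of plate between 0 and 0.035 m and horizontal distance between pot0 and coaster0 below 0.025 m and angle between each of pot0, pot1, scraper's own z axis and vertical below 0.1 rad and height (world z) of each of pot0, pot1, scraper below 0.012 m and horizontal distance between pot1 and coaster1 below 0.025 m and horizontal distance between scraper and rest below 0.03 m and linear speed of each of chip0, chip1, chip2, chip3, chip4, chip5, casting0, casting1, casting2, casting3, casting4, pot0, pot1, scraper below 0.02 m/s); the robot touches nothing.
It fails at once if the jar is moved by more than 30 mm (distance of jar from where it was at the start of the episode above 0.03 m).
It fails at once if the hammer is moved by more than 30 mm (distance of hammer from where it was at the start of the episode above 0.03 m).
It fails at once if the cup is moved by more than 30 mm (distance of cup from where it was at the start of the episode above 0.03 m).
It fails at once if a chip lying on the plate is handled with the fingers (more than 0.5 N) ((contact force between the fingers and chip0 above 0.5 N and x of chip0 in the frame of plate between -0.09 and 0.09 m and y of chip0 in the frame of plate between -0.106 and 0.085 m and z of chip0 in the frame of plate between 0 and 0.03 m) or (contact force between the fingers and chip1 above 0.5 N and x of chip1 in the frame of plate between -0.09 and 0.09 m and y of chip1 in the frame of plate between -0.106 and 0.085 m and z of chip1 in the frame of plate between 0 and 0.03 m) or (contact force between the fingers and chip2 above 0.5 N and x of chip2 in the frame of plate between -0.09 and 0.09 m and y of chip2 in the frame of plate between -0.106 and 0.085 m and z of chip2 in the frame of plate between 0 and 0.03 m) or (contact force between the fingers and chip3 above 0.5 N and x of chip3 in the frame of plate between -0.09 and 0.09 m and y of chip3 in the frame of plate between -0.106 and 0.085 m and z of chip3 in the frame of plate between 0 and 0.03 m) or (contact force between the fingers and chip4 above 0.5 N and x of chip4 in the frame of plate between -0.09 and 0.09 m and y of chip4 in the frame of plate between -0.106 and 0.085 m and z of chip4 in the frame of plate between 0 and 0.03 m) or (contact force between the fingers and chip5 above 0.5 N and x of chip5 in the frame of plate between -0.09 and 0.09 m and y of chip5 in the frame of plate between -0.106 and 0.085 m and z of chip5 in the frame of plate between 0 and 0.03 m)).
It fails at once if a casting is handled with the fingers (more than 0.5 N) inside its pot ((contact force between the fingers and casting0 above 0.5 N and x of casting0 in the frame of pot0 between -0.028 and 0.028 m and y of casting0 in the frame of pot0 between -0.028 and 0.028 m and z of casting0 in the frame of pot0 between 0 and 0.06 m) or (contact force between the fingers and casting1 above 0.5 N and x of casting1 in the frame of pot0 between -0.028 and 0.028 m and y of casting1 in the frame of pot0 between -0.028 and 0.028 m and z of casting1 in the frame of pot0 between 0 and 0.06 m) or (contact force between the fingers and casting2 above 0.5 N and x of casting2 in the frame of pot1 between -0.028 and 0.028 m and y of casting2 in the frame of pot1 between -0.028 and 0.028 m and z of casting2 in the frame of pot1 between 0 and 0.06 m) or (contact force between the fingers and casting3 above 0.5 N and x of casting3 in the frame of pot1 between -0.028 and 0.028 m and y of casting3 in the frame of pot1 between -0.028 and 0.028 m and z of casting3 in the frame of pot1 between 0 and 0.06 m) or (contact force between the fingers and casting4 above 0.5 N and x of casting4 in the frame of pot1 between -0.028 and 0.028 m and y of casting4 in the frame of pot1 between -0.028 and 0.028 m and z of casting4 in the frame of pot1 between 0 and 0.06 m)).
Of casting1, casting3, casting4 only 1 to 3 are there at a start; the rules pass over those that are not, and their reading is None.
Of chip0, chip1, chip2, chip3, chip4, chip5 only 3 to 6 are there at a start; the rules pass over those that are not, and their reading is None.
At some moment in a run one of pot0, pot1, chip0, chip1, chip2, chip3, chip4, chip5 may be knocked a few centimetres aside while the robot is not near it.
It also fails if it takes over 200 s, if anything falls off the work surface, if the arm or the gripper's body presses on something with over 40 N, if the wrist force passes 120 N, or if a joint passes its speed limit or range.

## Working session

There is one attempt and no reset: what is moved stays moved. The work goes in short steps, each a Python script; the robot and the scene stay as the last script left them, time stands still between calls to the robot, and variables do not carry over. Pictures are saved under pics/ and viewed, at most 14 in all, crops included, and the job is handed in when it is done.

```bash
ls; mkdir -p pics
python3 - <<'E'
from bench import manip, effector, viewer
import cv2
for n in("scene","top"):
    im=viewer.get_image(n); cv2.imwrite(f"pics/{n}0.png",cv2.resize(im[:,:,::-1],(800,600),interpolation=cv2.INTER_CUBIC))
    print(viewer.get_calibration(n))
print(manip.current_tool_pos(),manip.current_tcp_rot(),manip.grip_depth,manip.current_clock())
E
```

```text
pics
{'vfov': 43.68813372948516, 'cx': 255.18804490310978, 'cy': 197.51851951792406, 'eye': array([ 0.88611194, -0.62900064,  1.29222058]), 'attitude': array([ 0.9300038 ,  0.25357672, -0.0692029 , -0.25690998])}
{'vfov': 53.97600443512466, 'cx': 257.93420809154526, 'cy': 187.36073266527407, 'eye': array([0.31254785, 0.00575456, 1.2019485 ]), 'attitude': array([-0.68755177,  0.71875308, -0.07317167,  0.07288682])}
[ 0.22801418 -0.60799975  0.22576806] [ 9.83936985e-01  1.78513819e-01 -1.31976188e-04 -8.98804710e-04] 0.0188 0.1
```

View pics/top0.png

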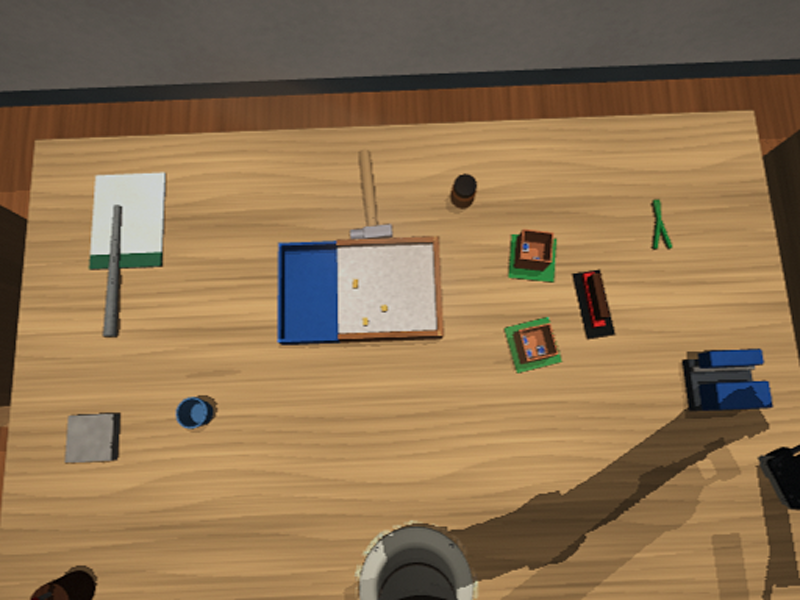

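View pics/scene0.png

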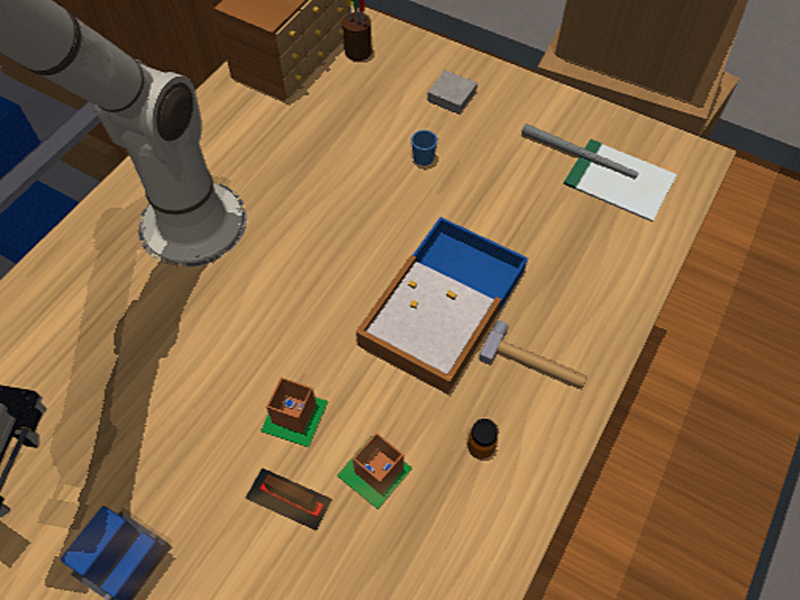

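Two camera views: three chips on the plate (top 800×600 px (355,284), (384,309), (365,322)). The pots are at (535,248) and (537,343), and the scraper is at (594,303). The open edge faces the world's +y.

```bash
cat > h.py <<'E'
from bench import manip, effector, viewer
import numpy as np, cv2
from scipy.spatial.transform import Rotation as R
def grab(n):
    return viewer.get_image(n)
def topix(n,P):
    c=viewer.get_calibration(n); f=192/np.tan(np.radians(c['vfov']/2))
    p=(np.atleast_2d(P)-c['eye'])@R.from_quat(c['attitude']).as_matrix()
    return np.c_[c['cx']+f*p[:,0]/p[:,2], c['cy']+f*p[:,1]/p[:,2]]
def world(n,uv,z):
    c=viewer.get_calibration(n); f=192/np.tan(np.radians(c['vfov']/2)); uv=np.atleast_2d(uv)
    d=np.c_[(uv[:,0]-c['cx'])/f,(uv[:,1]-c['cy'])/f,np.ones(len(uv))]@R.from_quat(c['attitude']).as_matrix().T
    return c['eye']+d*((z-c['eye'][2])/d[:,2])[:,None]
def rectify(n,im,z,x0,x1,y0,y1,s=0.001):
    "orthographic: rows = decreasing x, cols = decreasing y"
    xs=np.arange(x1,x0,-s); ys=np.arange(y1,y0,-s); Y,X=np.meshgrid(ys,xs)
    uv=topix(n,np.c_[X.ravel(),Y.ravel(),np.full(X.size,z)]).astype(np.float32)
    return cv2.remap(im,uv[:,0].reshape(X.shape),uv[:,1].reshape(X.shape),cv2.INTER_LINEAR)
E
python3 - <<'E'
from h import *
T=[]
ims={n:grab(n) for n in("scene","top")}
for n in ims: cv2.imwrite(f"pics/{n}_raw.png",ims[n][:,:,::-1])
for n,im in ims.items():
    h=cv2.cvtColor(im,cv2.COLOR_RGB2HSV)
    def rects(name,lo,hi,z,amin=30):
        m=cv2.inRange(h,lo,hi)
        for c in cv2.findContours(m,0,2)[0]:
            if cv2.contourArea(c)<amin: continue
            w=world(n,c[:,0]+0.0,z)
            if abs(w[:,1].mean())>.5 and name!='black': continue
            r=cv2.minAreaRect((w[:,:2]*1000).astype(np.float32))
            print(n,name,np.round(r[0]),np.round(r[1]),round(r[2],1))
    rects('white',(0,0,150),(180,50,255),.04,300)
    rects('green',(50,120,60),(75,255,255),.004)
    rects('blue',(105,150,40),(125,255,255),.046,300)
    rects('red',(0,200,120),(5,255,255),.02,10)
    rects('chip',(18,150,150),(28,255,255),.048,3)
# rectified views at two heights, side by side
a=[rectify(n,ims[n],z,.35,.75,-.5,-.2) for n in ims for z in(.004,.076)]
cv2.imwrite("pics/rect.png",np.vstack([np.hstack(a[:2]),np.hstack(a[2:])])[:,:,::-1])
E
```

```text
scene white [569.  37.] [190. 176.] 89.3
scene green [ 630. -277.] [94. 94.] 81.2
scene green [ 447. -261.] [94. 95.] 11.6
scene blue [574. 185.] [131. 209.] 89.3
scene blue [-269. -194.] [181. 120.] 89.9
scene blue [-463.  -20.] [ 84. 251.] 45.8
scene red [ 584. -389.] [25. 14.] 67.4
scene chip [528.  39.] [9. 9.] 79.7
scene chip [581.  95.] [ 8. 16.] 81.5
scene chip [503.  77.] [9. 7.] 30.5
top white [569.  34.] [195. 177.] 88.8
top green [ 445. -259.] [93. 93.] 11.5
top green [ 628. -274.] [93. 94.] 81.2
top blue [568. 192.] [117. 204.] 90.0
top red [ 481. -394.] [22. 10.] 87.4
top chip [501.  78.] [3. 9.] 88.2
top chip [526.  40.] [10.  6.] 24.0
top chip [579.  96.] [ 6. 13.] 88.4
```

View pics/rect.png

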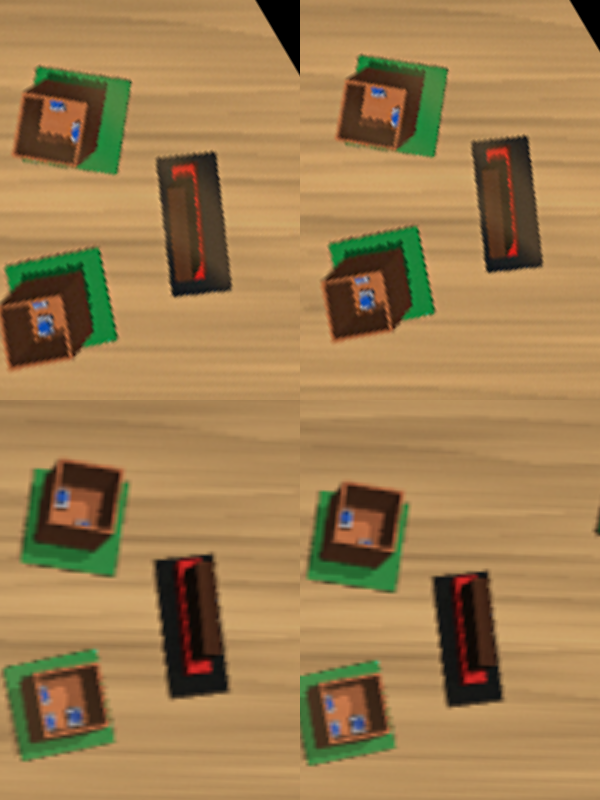

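Rectified views (left z=4 mm, right rim height): coasters sit at (0.629,-0.275) and (0.446,-0.260). The far pot shows 2 castings and the near pot up to 3. The scraper is at about (0.531,-0.390), yaw 5°. The plate origin is about (0.569,0.042) and its size matches. All the chips fit in one lane, plate x −75 to 19 mm. Next I'll grasp the scraper.

```bash
cat >> h.py <<'E'
def down(yaw):  # tool z down, tool x at yaw, closes along perpendicular
    c,s=np.cos(yaw),np.sin(yaw)
    return R.from_matrix(np.array([[c,s,0],[s,-c,0],[0,0,-1]])).as_quat()
PO=np.array([.569,.042,.04]); PY=np.radians(-.7)
def plate(x,y,z): return PO+R.from_euler('z',PY).apply([x,y,z])
def stat(t=''): print(t,np.round(manip.current_tool_pos(),4),'gap',round(float(manip.current_finger_gap()),4),'F',np.round(manip.current_force(),1),'g',np.round(manip.current_gripper_force(),1),'t',round(manip.current_clock(),1))
E
python3 - <<'E'
from h import *
y=np.radians(5)
for k in(0,np.pi): print(k,[None if q is None else np.round(q,2) for q in (manip.solve_ik(p,down(a+k)) for p,a in(([.531,-.39,.03],y),(plate(-.03,-.05,.027),PY),(plate(-.03,.095,.027),PY)))])
E
```

```text
0 [array([ 0.85,  0.74, -0.37,  1.65,  0.34,  0.82, -1.15]), array([ 0.48,  0.58, -0.65,  1.94,  0.49,  0.78, -2.04]), array([ 0.29,  0.65, -0.77,  1.89,  0.6 ,  0.84, -2.38])]
3.141592653589793 [array([ 1.19,  0.93, -0.92,  1.64,  0.85,  1.02,  1.66]), array([ 0.67,  0.69, -0.92,  1.94,  0.72,  0.88,  0.93]), array([ 0.28,  0.65, -0.76,  1.89,  0.59,  0.84,  0.78])]
```

Half-turn (k=π) keeps joint 7 well inside its range.

Run:
```python
from h import *
q=down(np.radians(5)+np.pi); S=[.531,-.390]
manip.move_pose(S+[.16],q)
manip.servo_line(S+[.030],vel=.12); stat('down')
effector.close(25); stat('closed')
manip.servo_line(S+[.20],vel=.15); stat('up')
im=grab("scene"); cv2.imwrite("pics/g1.png",cv2.resize(im[150:384,100:400,::-1],None,fx=2,fy=2))
```

```text
down [ 0.5318 -0.3903  0.031 ] gap 0.0915 F [-0.2 -0.4  0.2] g 0.0 t 3.1
closed [ 0.531  -0.3901  0.03  ] gap 0.0178 F [-0.1 -1.  -0.9] g 25.0 t 4.3
up [ 0.5303 -0.3898  0.1987] gap 0.0179 F [ 0.3 -0.1 -2.1] g 25.0 t 5.6
```

View pics/g1.png

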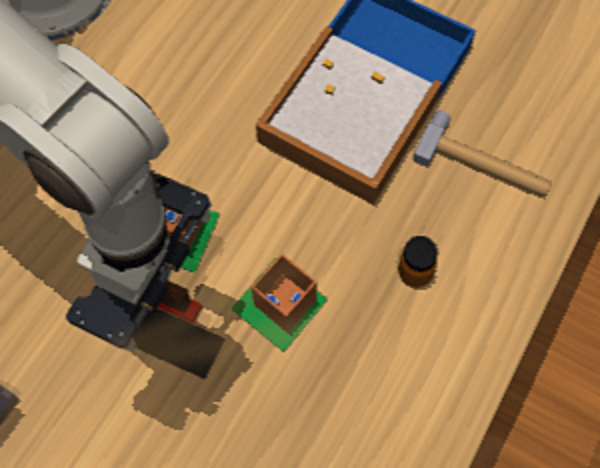

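Scraper held level. The chips are unmoved at crop px (328,63), (377,76) and (330,90). Sweeping now.

Run:
```python
from h import *
q=down(PY+np.pi); X=-.028
manip.move_pose(plate(X,-.055,.16),q)
manip.servo_line(plate(X,-.055,.0272),vel=.1); manip.sleep(.4); stat('on plate')
for y in(-.02,.03,.06,.096): manip.servo_line(plate(X,y,.0272),vel=.06); stat(y)
manip.sleep(.3)
manip.servo_line(plate(X,.096,.16),vel=.2)
manip.move_pose([.531,-.39,.2],down(np.radians(5)+np.pi)); stat('back')
a=[rectify(n,grab(n),.044,.44,.70,-.10,.27) for n in("scene","top")]
cv2.imwrite("pics/w1.png",np.vstack(a)[:,:,::-1])
```

```text
on plate [ 0.5404 -0.0127  0.0673] gap 0.0177 F [-0.  -0.3 -2. ] g 25.0 t 8.9
-0.02 [0.5408 0.0223 0.0671] gap 0.0175 F [-0.2 -0.  -2.1] g 25.0 t 9.6
0.03 [0.5414 0.0719 0.0671] gap 0.0176 F [-0.3  0.3 -2.1] g 25.0 t 10.6
0.06 [0.5417 0.1025 0.0672] gap 0.0183 F [-0.4 -0.9 -2.1] g 25.0 t 11.3
0.096 [0.5421 0.1383 0.0671] gap 0.0177 F [ 0.2 -0.3 -3.1] g 25.0 t 12.0
back [ 0.532  -0.3879  0.2003] gap 0.0179 F [ 0.1  0.4 -1.8] g 25.0 t 15.0
```

View pics/w1.png

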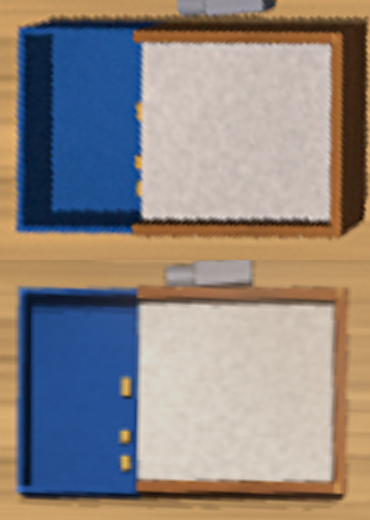

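All 3 chips lie in the tray beside the edge (top view px (125,385), (124,436), (124,462)), and the plate is clean. Next I'll put the scraper back and re-measure the pots while testing pour poses with IK.

```bash
cat >> h.py <<'E'
def tool(az,pitch,roll=0):
    """tool z points along azimuth az, pitch below horizontal; y horizontal at roll 0"""
    z=np.array([np.cos(az)*np.cos(pitch),np.sin(az)*np.cos(pitch),-np.sin(pitch)])
    y=np.array([-np.sin(az),np.cos(az),0]); x=np.cross(y,z)
    return R.from_matrix(np.c_[x,y,z])*R.from_euler('z',roll)
E
python3 - <<'E'
from h import *
S=[.531,-.390]
manip.servo_line(S+[.0305],vel=.1); stat('placed')
effector.open_jaws()
manip.servo_line(S+[.2],vel=.2); 
manip.move_pose([.45,.1,.4],down(np.pi))
ims={n:grab(n) for n in("scene","top")}
cv2.imwrite("pics/rect2.png",np.hstack([rectify(n,im,.076,.38,.70,-.45,-.2,.0008) for n,im in ims.items()])[:,:,::-1])
# IK: straight-down grasp then pitch about closing axis, for plate pour point
D=np.degrees; r=np.radians
for az in range(-180,180,15):
    o=[]
    for p in (60,30,0,-20,-30):
        t=tool(r(az),r(p)); g=plate(0,0,.10)
        o.append('1' if manip.solve_ik(g+.019*t.as_matrix()[:,2],t.as_quat()) is not None else '.')
    for p in(45,30,15,0):
        for k in(np.pi/2,-np.pi/2,np.pi):
            t=tool(r(az),r(p),k); o.append('1' if manip.solve_ik(plate(0,0,.12)+.019*t.as_matrix()[:,2],t.as_quat()) is not None else '.')
    print(az,''.join(o[:5]),''.join(o[5:]))
E
```

```text
placed [ 0.5314 -0.3903  0.0312] gap 0.0177 F [ 0.6 -0.1 -2.4] g 25.0 t 17.0
-180 1.... 111.........
-165 1.... 111.........
-150 11... 111111......
-135 11... 111111......
-120 111.. 111111111111
-105 11111 111111111111
-90 11111 111111111111
-75 11111 111111111111
-60 11111 111111111111
-45 11111 111111111111
-30 11111 111111111.11
-15 1..11 111.........
0 1..11 ............
15 1..11 ............
30 1.111 111......111
45 11111 111111111111
60 11111 111111111111
75 11111 111111111111
90 11111 111111111111
105 11111 111111111111
120 1111. 111111111111
135 11... 111111111...
150 11... 111111......
165 1.... 111.........
```

View pics/rect2.png

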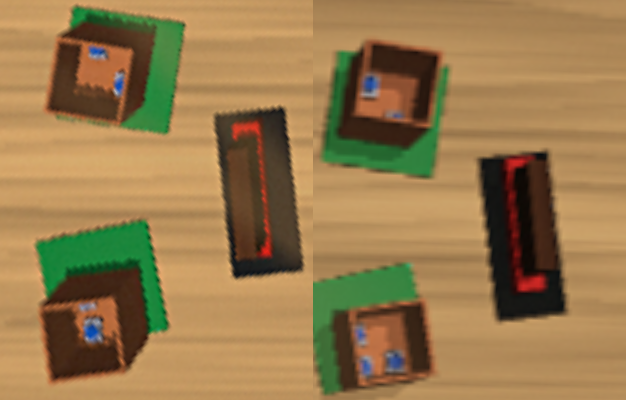

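The scraper stands on its rest. The near pot has been knocked; its rim centre is now about (0.428,-0.266), yaw 10°. The far pot is at (0.634,-0.271), yaw -8°, with 2 castings visible there and 3 in the near pot. Checking the IK chain for a pitched grasp followed by a roll.

```bash
cat >> h.py <<'E'
POT={'A':(np.array([.634,-.2705]),-98,np.array([.629,-.2755])),'B':(np.array([.428,-.2655]),-80,np.array([.446,-.260]))}
def pose(g,az,p,roll=0):
    t=tool(*np.radians([az,p,roll])); return np.asarray(g)+manip.grip_depth*t.as_matrix()[:,2],t.as_quat()
PG=38
def chain(k,s,pa=-90):
    c,az,_=POT[k]
    L=[('ap',[*c,.2],az,PG,0),('gr',[*c,.050],az,PG,0),('up',[*c,.2],az,PG,0)]
    for roll,p,z in((0,PG,.15),(60,30,.14),(100,22,.14),(140,20,.115),(180,20,.09)):
        L.append((f'r{roll}',plate(0,-.035,z),pa,p,s*roll))
    return L
E
python3 - <<'E'
from h import *
for k in'AB':
  for s in(1,-1):
    for pa in(-90,-70,-110):
      print(k,s,pa)
      for n,g,az,p,ro in chain(k,s,pa):
        q=manip.solve_ik(*pose(g,az,p,ro)); print('  ',n,None if q is None else np.round(q,2)) if s==1 and pa==-90 or q is None else 0
      if pa!=-90 or s<0: print('   last',None if q is None else np.round(q,2))
E
```

```text
A 1 -90
   ap [ 0.46  0.84 -0.74  1.6   1.34  1.61 -0.85]
   gr [ 0.35  1.02 -0.57  1.6   1.39  1.47 -1.02]
   up [ 0.46  0.84 -0.74  1.6   1.34  1.61 -0.85]
   r0 [ 0.1   0.86 -0.88  1.7   1.18  1.8  -1.16]
   r60 [-1.24  1.15  1.13  1.73  0.02  1.11 -1.35]
   r100 [-1.33  1.45  1.34  1.7  -0.22  1.17 -1.85]
   r140 [-1.33  1.52  1.34  1.68 -0.26  1.17 -2.56]
   r180 [-0.12  1.06 -0.65  1.63  1.26  1.93  1.86]
A 1 -70
   last [ 0.03  1.11 -0.9   1.89  1.6   2.01  1.86]
A 1 -110
   last [-0.21  1.09 -0.43  1.37  0.96  1.96  1.89]
A -1 -90
   last [-0.12  1.06 -0.65  1.63  1.26  1.93  1.86]
A -1 -70
   last [ 0.03  1.11 -0.9   1.89  1.6   2.01  1.86]
A -1 -110
   last [-0.21  1.09 -0.43  1.37  0.96  1.96  1.89]
B 1 -90
   ap [-0.67  0.39  0.68  2.35  1.17  0.72 -0.87]
   gr [ 0.87  1.17 -1.09  2.3   1.9   1.81 -1.22]
   up [-0.67  0.39  0.68  2.35  1.17  0.72 -0.87]
   r0 [ 0.1   0.86 -0.88  1.7   1.18  1.8  -1.16]
   r60 [-1.24  1.15  1.13  1.73  0.02  1.11 -1.35]
   r100 [-1.33  1.45  1.34  1.7  -0.22  1.17 -1.85]
   r140 [-1.33  1.52  1.34  1.68 -0.26  1.17 -2.56]
   r180 [-0.12  1.06 -0.65  1.63  1.26  1.93  1.86]
B 1 -70
   last [ 0.03  1.11 -0.9   1.89  1.6   2.01  1.86]
B 1 -110
   last [-0.21  1.09 -0.43  1.37  0.96  1.96  1.89]
B -1 -90
   last [-0.12  1.06 -0.65  1.63  1.26  1.93  1.86]
B -1 -70
   last [ 0.03  1.11 -0.9   1.89  1.6   2.01  1.86]
B -1 -110
   last [-0.21  1.09 -0.43  1.37  0.96  1.96  1.89]
```

Rolling in the negative direction stays on one arm branch (j7 −1.16 → +1.86). Starting with pot A.

```bash
cat >> h.py <<'E'
def step(g,az,p,roll=0,lim=1.3,dry=False):
    q=manip.solve_ik(*pose(g,az,p,roll))
    if q is None: raise SystemExit(f'no ik {g} {az} {p} {roll}')
    d=np.abs(np.array(q)-manip.current_q())
    if d[:6].max()>lim: raise SystemExit(f'jump {np.round(d,2)} {np.round(q,2)} at {roll}')
    manip.movej(q)
def lift(k):
    c,az,_=POT[k]
    manip.servo_line(pose([*c,.05],az,PG)[0],vel=.1); stat('at')
    effector.close(35); stat('closed')
    manip.servo_line(pose([*c,.2],az,PG)[0],vel=.12); stat('up')
E
python3 - <<'E'
from h import *
c,az,_=POT['A']
step([*c,.2],az,PG,lim=2.5); print(np.round(manip.current_q(),2))
lift('A')
im=grab("scene"); cv2.imwrite("pics/g2.png",cv2.resize(im[150:384,100:400,::-1],None,fx=2,fy=2))
E
```

```text
[ 0.46  0.84 -0.74  1.6   1.34  1.61 -0.85]
at [ 0.6324 -0.2852  0.0392] gap 0.0922 F [ 0.  -0.3  0.6] g 0.0 t 24.7
closed [ 0.6321 -0.2852  0.0386] gap 0.0619 F [1.2 0.1 1.3] g 34.6 t 25.3
up [ 0.6314 -0.2852  0.1873] gap 0.0622 F [ 0.4 -0.1 -2.7] g 34.6 t 26.7
```

View pics/g2.png

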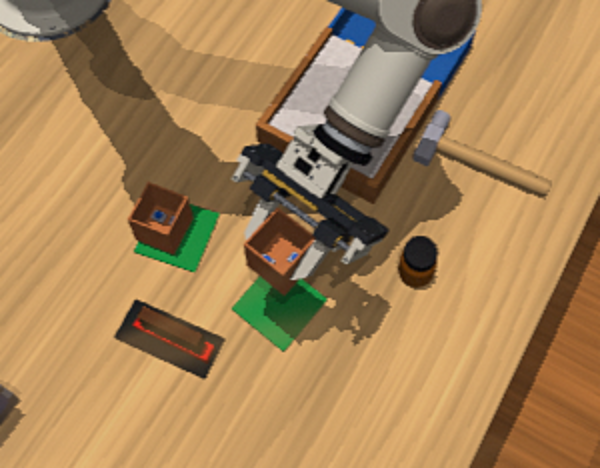

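Pot A is held squarely (crop px (282,245)) with two castings inside. Pouring.

```bash
cat >> h.py <<'E'
def pour(k):
    L=chain(k,-1)
    g,az=[*POT[k][0],.26],POT[k][1]
    step(g,az,PG)
    step(plate(0,-.035,.2),-90,PG)
    for n,g,az,p,ro in L[3:]: step(g,az,p,ro); print(n,round(manip.current_clock(),1))
    manip.sleep(.6); stat('poured')
    cv2.imwrite(f"pics/pour{k}.png",np.vstack([cv2.resize(grab(n)[y:y+190,x:x+300,::-1],(600,300)) for n,x,y in(("scene",150,100),("top",140,100))]))
E
python3 - <<'E'
from h import *
pour('A')
E
```

```text
r0 28.5
r60 29.4
r100 30.1
r140 30.8
r180 31.5
poured [ 0.5686 -0.0106  0.1236] gap 0.0621 F [-0.2 -0.2 -2.7] g 34.7 t 32.1
```

View pics/pourA.png

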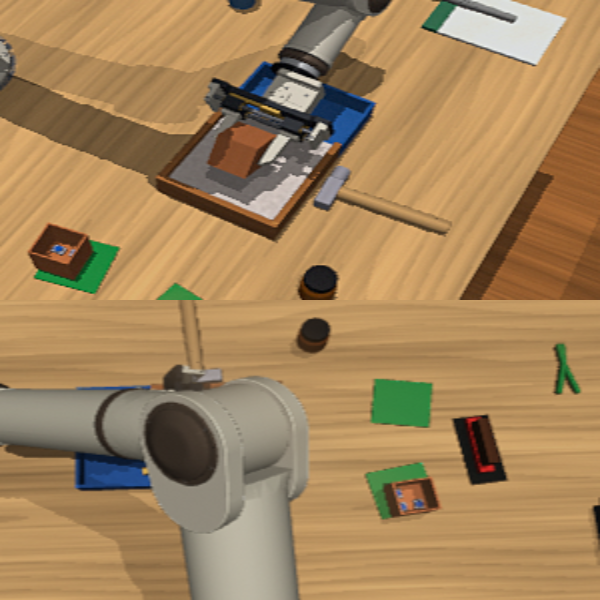

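The pot is inverted over the plate, but the castings are hidden from view. I'll tip it further for certainty, then roll back and look.

```bash
cat >> h.py <<'E'
def unpour():
    step(plate(0,-.035,.105),-90,6,-180); manip.sleep(.5); stat('steep')
    step(plate(0,-.035,.10),-90,20,-180)
    for n,g,az,p,ro in chain('A',-1)[-2:2:-1]: step(g,az,p,ro)
    stat('upright')
def place(k,pic):
    c,az,co=POT[k]
    step([*co,.2],az,PG)
    manip.servo_line(pose([*co,.053],az,PG)[0],vel=.12)
    manip.servo_line(pose([*co,.0503],az,PG)[0],vel=.03); stat('set')
    effector.open_jaws()
    manip.servo_line(pose([*co,.2],az,PG)[0],vel=.2)
def look(pic):
    cv2.imwrite(pic,np.hstack([rectify(n,grab(n),.045,.36,.70,-.43,.26,.0017)[:,:,::-1] for n in("scene","top")]))
E
python3 - <<'E'
from h import *
unpour(); step([.629,-.2755,.25],-98,PG)
cv2.imwrite("pics/p2.png",np.vstack([cv2.resize(grab(n)[y:y+190,x:x+300,::-1],(600,300)) for n,x,y in(("scene",150,100),("top",140,100))]))
E
```

```text
steep [ 0.5686 -0.0122  0.1431] gap 0.0622 F [-0.2  0.3 -2.7] g 34.7 t 33.1
upright [ 0.5682 -0.0077  0.1779] gap 0.0623 F [ 0.2  0.2 -2.9] g 34.7 t 36.3
```

View pics/p2.png

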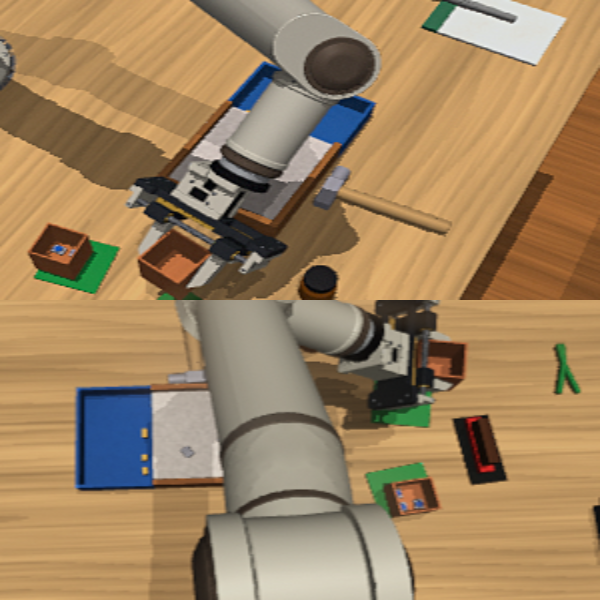

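Pot A is empty (its inside is visible), and one casting is visible at (187,452). The arm hides the other. I'll set pot A down and check the IK for pot B.

Run:
```python
from h import *
place('A',None); stat()
q0=np.array(manip.current_q()); print(np.round(q0,2))
c,_,co=POT['B']
for az in(-80,10,-170,100):
  for p in(38,50,60):
    o=[manip.solve_ik(*pose([*g,z],az,p)) for g,z in((c,.2),(c,.05),(co,.05),(co,.26))]
    print(az,p,[None if q is None else np.round(q,2).tolist() for q in o[:2]],[q is not None for q in o])
```

```text
set [ 0.627  -0.2902  0.039 ] gap 0.062 F [ 0.9 -0.2 -2.7] g 34.7 t 39.4
 [ 0.6261 -0.29    0.187 ] gap 0.0919 F [-1.1 -0.3 -0.7] g 0.0 t 41.0
[ 0.04  0.7  -0.11  1.63  1.02  1.28 -0.74]
-80 38 [[0.03, 0.32, -0.12, 2.33, 1.31, 0.99, -0.96], [-0.06, 0.71, -0.02, 2.33, 1.59, 0.91, -1.43]] [True, True, True, True]
-80 50 [[0.21, 0.22, -0.17, 2.28, 1.1, 0.83, -0.63], [0.11, 0.58, -0.07, 2.32, 1.51, 0.71, -1.18]] [True, True, True, True]
-80 60 [[0.37, 0.18, -0.21, 2.21, 0.84, 0.75, -0.29], [0.28, 0.51, -0.12, 2.28, 1.31, 0.57, -0.86]] [True, True, True, True]
10 38 [[1.96, 0.5, -1.07, 2.37, -1.26, 0.41, -2.35], [2.14, 1.5, -1.31, 2.36, 1.81, 0.43, 1.44]] [True, True, True, True]
10 50 [[0.48, 0.19, 0.46, 2.34, -1.29, 0.72, -2.56], [1.96, 1.22, -1.31, 2.34, 1.69, 0.46, 1.28]] [True, True, True, False]
10 60 [[1.89, 0.41, -1.27, 2.23, -0.02, 0.44, 2.48], [1.75, 0.91, -1.17, 2.29, 1.38, 0.36, 1.34]] [True, True, True, True]
-170 38 [[0.22, 0.79, 0.07, 1.45, 0.32, 1.74, -1.19], [0.26, 1.0, 0.02, 1.44, 0.33, 1.56, -1.28]] [True, True, True, True]
-170 50 [[0.29, 0.66, 0.02, 1.56, 0.29, 1.56, -1.19], [0.32, 0.86, -0.03, 1.59, 0.32, 1.35, -1.28]] [True, True, True, True]
-170 60 [[0.35, 0.55, -0.03, 1.66, 0.26, 1.41, -1.17], [0.38, 0.76, -0.07, 1.71, 0.31, 1.17, -1.27]] [True, True, True, True]
100 38 [[0.54, 0.8, 0.41, 1.51, -0.63, 1.78, -1.83], [0.42, 1.09, 0.61, 1.5, -0.83, 1.71, -1.61]] [True, True, True, True]
100 50 [[0.57, 0.65, 0.28, 1.6, -0.51, 1.56, -1.94], [0.63, 0.85, 0.2, 1.63, -0.53, 1.34, -1.86]] [True, True, True, True]
100 60 [[0.52, 0.54, 0.27, 1.7, -0.44, 1.39, -2.0], [0.6, 0.75, 0.16, 1.74, -0.47, 1.14, -1.92]] [True, True, True, True]
```

Az −80 / pitch 38 is close to the present configuration. Going for pot B.

Run:
```python
from h import *
c,az,_=POT['B']
step([.629,-.2755,.28],-98,PG)
step([*c,.2],az,PG)
lift('B'); print(np.round(manip.current_q(),2))
look("pics/l3.png")
```

```text
at [ 0.4308 -0.2801  0.0389] gap 0.0916 F [ 0.2  0.4 -0. ] g 0.0 t 44.0
closed [ 0.4306 -0.2801  0.0386] gap 0.0623 F [-0.2  1.5  1.9] g 34.5 t 44.5
up [ 0.4302 -0.28    0.1878] gap 0.0623 F [ 1.5 -0.  -2.5] g 34.5 t 46.0
[ 0.05  0.32 -0.13  2.33  1.31  0.99 -0.97]
```

View pics/l3.png

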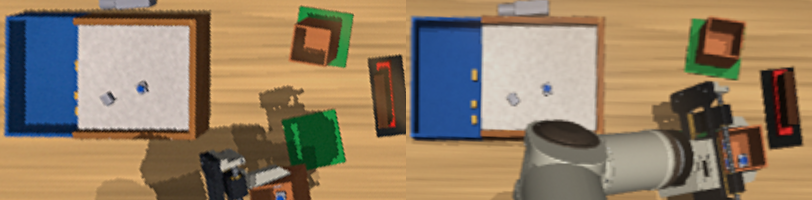

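Both castings from pot A are on the plate (scene half (110,98), (141,88)). Pot A stands empty on its coaster and pot B is held. Pouring pot B.

Run:
```python
from h import *
pour('B'); unpour()
step([.446,-.26,.25],-80,PG); print(np.round(manip.current_q(),2))
look("pics/l4.png")
```

```text
r0 47.9
r60 48.8
r100 49.5
r140 50.1
r180 50.8
poured [ 0.5686 -0.0107  0.1236] gap 0.0623 F [-0.4  0.4 -1.2] g 34.6 t 51.4
steep [ 0.5688 -0.0121  0.1437] gap 0.0624 F [ 0.7 -0.3 -1.6] g 34.7 t 52.3
upright [ 0.5683 -0.0077  0.178 ] gap 0.0621 F [ 0.   0.2 -2.1] g 34.7 t 55.4
[ 0.06  0.24 -0.16  2.26  1.21  1.04 -0.8 ]
```

View pics/l4.png

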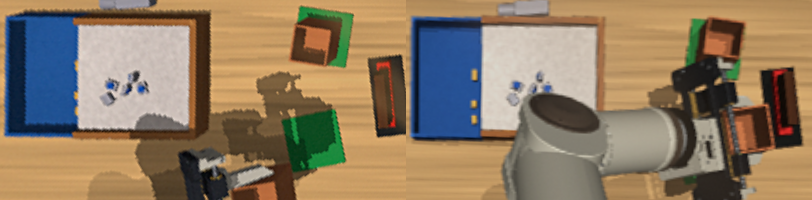

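The castings are all on the plate (around scene half (105–145, 75–100)) and pot B's inside looks empty. I'll set it down and clear the arm for a final check.

Run:
```python
from h import *
place('B',None); stat()
manip.move_pose([.45,-.1,.42],down(np.pi)); manip.movej([2.0]+list(manip.current_q()[1:])); stat()
a=[rectify(n,grab(n),.045,.36,.70,-.46,.26,.0009) for n in("scene","top")]
cv2.imwrite("pics/fin.png",np.vstack([cv2.resize(x,(780,290)) if 0 else x[:,:800] for x in a])[:600,:,::-1])
im=grab("top");cv2.imwrite("pics/fin.png",np.vstack([a[0][:300,:],a[1][:300,:]])[:,:800,::-1])
```

```text
set [ 0.4489 -0.2746  0.0391] gap 0.0621 F [ 0.1 -0.3 -0.4] g 34.7 t 58.6
 [ 0.4481 -0.2746  0.1878] gap 0.092 F [ 0.   0.2 -0.4] g 0.0 t 60.2
 [-0.3112 -0.3397  0.4192] gap 0.0918 F [ 0.2  0.6 -0.4] g 0.0 t 65.3
```

View pics/fin.png

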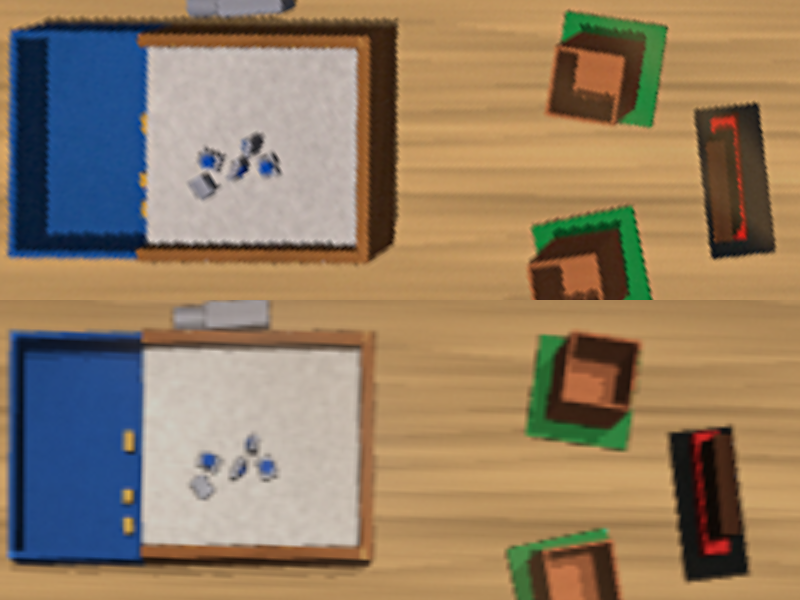

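Five castings lie on the plate at about (200–270, 140–190), and three chips are in the tray at (128,440), (128,495) and (128,525) in the lower half. Both pots stand empty on their coasters and the scraper is on its rest. Handing in.

```bash
python3 -c "
from h import *
print(manip.hand_in())"
```

```text
the job is handed in; nothing more can be done
None
```

The job is handed in, with no verdict returned: the last picture showed all 3 chips in the tray, all 5 castings on the plate, both empty pots upright on their coasters and the scraper upright on its rest.

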